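# Load the yellow test cartridge into the bench reader and start it

## Task

Take the yellow-capped cartridge out of its stand and plug it, upright and fully home, into the socket of the white bench reader; the cheeks of stand and reader cover different sides of it, so put it down on the bench in between and take it again the other way. Then, with the cartridge let go and in place, press the reader's green start button fully down, hold it down for a good second and release it. Do not press the red button, and leave the blue-capped cartridge in the stand and the other things on the bench where they are.

Things in the scene. Friction and masses are not known exactly. Their poses are not given: they have to be found in the camera images.
- cartridge: Yellow-capped cartridge: upright block 58 (own x) x 38 (own y), 95 high in all, flat top. Lowest 15 mm: a narrower black plug 44 x 26, centred; above it white, top 16 mm yellow. Origin: centre of the plug's underside, z up. About 0.2 kg; stands on its plug on a flat surface; a half turn makes no difference. In the stand only its ends (-x, +x, 58 mm apart) are free for fingers
- spare: The blue-capped cartridge, the same in every other way, in the other bay of the stand. Bystander; same origin and axes
- stand: Fixed stand with two bays side by side along own y (at y -27, +27 mm). Blue foot plate 80 (x) x 126 (y) x 30 high with a plug hole under each cartridge, so a cartridge's origin is 15 mm above the bench; three grey walls along x (50 long, 8 thick, at y -54, 0, +54) up to 110 mm, level with the cartridge tops, 4 mm from their broad sides. Open at the x ends. Origin: centre of underside
- reader: Fixed white bench reader. Base 220 (x) x 260 (y) x 40 high; origin: centre of its underside. The bay with the socket is at own x -20, y +55; a white housing with a screen on top stands behind it (own x +27 to +110, y -10 to +120, up to 70 mm). A grey console (own x -100 to +80, y -130 to -30, top 70 mm above the bench) carries the two buttons, one behind the other
- socket (a point): Centre of the plug hole's mouth in the base top, 40 mm above the bench; axes as the reader's. Hole 48 (x) x 30 (y), 18 deep, chamfered; the plug enters 15 mm, until the white body rests on the base, its top level with the two grey cheeks: these stand 33 mm before and behind the centre (own x), 120 mm above the bench. Open at the y sides, for fingers on the cartridge's broad sides
- start_top (a point): Centre of the top of the green start button, 32 mm in diameter, pressed straight down
- start (a joint): Travel of the green button: 0 up, 0.008 m fully down; a spring (5 N at full travel) brings it back
- stop_top (a point): Centre of the top of the red button, same size, 90 mm from the green one; which of them is nearer the robot varies
- stop (a joint): Travel of the red button: 0 up, 0.008 m fully down
- bottle: amber glass bottle, 56 dia x 130 high, black cap. Bystander; origin: centre of its underside
- slide_box: white box of slides with thin yellow strips on top, 85 x 100 x 34 high, loose. Bystander; origin: centre of its underside
- dish: round glass dish with lid, 90 dia x 18 high. Bystander; origin: centre of its underside
- marker: white marker pen with a blue cap, 130 x 14 x 14, lying along its own x. Bystander; origin: centre of its underside
- tubes: white block of sample tubes with red and blue caps, 70 x 160 x 92 high. Bystander; origin: centre of its underside

How it is judged:
On the way, in this order (a step that is already met when the one before it is completed fails the run):
1. the yellow cartridge is fully home in the reader's socket and let go (horizontal distance between cartridge and socket below 0.004 m and z of cartridge in the frame of socket below -0.0125 m and angle between cartridge's own z axis and vertical below 0.05 rad and angle between the x axis of cartridge and the x axis of reader, either way round below 0.1 rad and contact force between the fingers and cartridge below 0.05 N), for 0.2 s.
2. the green button is held fully down with the cartridge in place (all of step 1 and value of joint start above 0.0068 m), for 0.6 s.
At the end, for the whole second after the job is handed in: Yellow cartridge upright (3 deg), at rest and released in the reader's socket: within 4 mm of centre, plug 12.5 mm or deeper, square within 0.1 rad; both buttons up (under 1.5 mm down); blue cartridge upright in its bay, within 8 mm of its place (all of step 1 and value of joint each of start, stop below 0.0015 m and linear speed of cartridge below 0.02 m/s and distance of spare from where it was at the start of the episode below 0.008 m and angle between spare's own z axis and vertical below 0.1 rad); the robot touches nothing.
It fails at once if the red button is pressed (more than 4 mm) (value of joint stop above 0.004 m).
It fails at once if a bystander is shifted by more than 30 mm, or the blue cartridge is lifted or shifted by more than 15 mm (distance of spare from where it was at the start of the episode above 0.015 m or distance of any of bottle, slide_box, dish, marker, tubes from where it was at the start of the episode above 0.03 m).
It also fails if it takes over 72 s, if anything falls off the work surface, if the arm or the gripper's body presses on something with over 40 N, if the wrist force passes 120 N, or if a joint passes its speed limit or range.

## Robot

A 7-joint arm with a two-finger parallel gripper is mounted at the origin on the work surface. World frame = base frame: x ahead of the robot, y to its left, z up, the work surface at z = 0. Lengths are in m, angles in rad, forces in N, time in s.
With the tool pointing down it reaches from about 0.425 to 0.925 m from the base axis. Payload 6.8 kg.
Tool frame: the origin (TCP) lies on the mounting face of the last link; the fingertips stand 173 mm ahead of it and the grasp point (between the pads) lies 155 mm ahead of it; z points along the fingers, y is the line along which they close (so a half turn about z gives the same grasp; the last joint's range is limited). The gripper opens to 85 mm and grips with 20 to 120 N. Pads are 22 mm wide; open, the fingers measure 114 mm over their backs; the gripper's body (76 mm by 85 mm) begins 54 mm behind the grasp point. The pads swing forward as they close: fully open they stand 13 mm farther back than shut.
Start: joints at [1.15, 0.477, 0.022, 1.555, -0.011, 1.109, -0.083], TCP at [0.208, -0.642, 0.405] pointing down, gripper open.
Joint ranges: [-2.96, 2.96], [-0.34, 2.1], [-1.41, 1.46], [0.24, 2.44], [-1.37, 4.51], [0.17, 1.92], [-2.96, 2.96]. Speed limits (rad/s): [2.39, 2.39, 3.14, 3.14, 3.14, 3.14, 3.14].

## Interface

Orientations are given as a rotation vector (axis times angle).
In Python, from bench import r gives the robot as it stands.
- The arm moves only by the tool carry_out, never from a script. Its argument "moves" is a list of rows, each a list of 5 numbers: the shift along the tool's x, y, z in m, then the turn about the tool's z in rad, then the finger opening in m, from 0 to 0.0854. In form: [[dx, dy, dz, roll, claw], ...]. A call has exactly 8 rows; each row is the pose to reach, as a shift and turn from the pose commanded when the call began, along the tool's axes at that moment; what a row does not reach only later rows make up. A row lasts 1/10 s, in which the tool goes at most 50 mm and 8.59 degrees, less where a joint would pass 70% of its speed; a pose out of reach is approached as far as the arm can. A call with a gripper value outside its range is refused whole. The fingers move at their own pace and stop on an object; "force" is the grip in N (left out, the last holds). Time passes only in rows, so rows that repeat a pose let the fingers close, or fill a call up. It gives the time, the measured TCP pose, the force, the opening and the grip force at its end, in the units of the state.
- r.get_obs(): the state, without advancing time (a new reading comes with each control period).
- r.grab_frame(name): name is "scene" or "side" or "wrist"; returns the picture (384x512x3 uint8, red, green, blue); there is no depth.
- r.calibration(name): a dict with "fx", "fy", "cx", "cy" (pixels), "rvec" (rotation vector, rad) and "tvec" (3), from world to camera coordinates, as OpenCV has them. Camera axes: x right, y down, z forward; pixel columns grow to the right and rows downward; lengths in m; the calibration is good to about 2 mm. A picture is of the moment at which its call begins: read the wrist's pose just before it. calibration takes no time and is no camera call; for the wrist camera it gives the pose at the moment of the call.
- r.hand_in(): hands the job in; it is judged then, once.
The state is a dict: "clock": time; "joints": joint angles; "qvel": joint speeds; "tau": joint torques, N m; "tcp_pos": TCP position; "orientation": TCP orientation; "contact_force": force on the tool from outside, world axes, zero at the start; "moment": the same for the moment, N m; "grip_width": finger opening in m; "gripper_force": force on a finger pad.
Only numpy, scipy, OpenCV 4.12 (cv2) and the standard library are available. Lean on these libraries where they do the work, as an engineer would, in place of code of your own. Each camera call takes 0.05 s, during which the arm holds its last target. There are 200 camera calls.

## Working session

There is one attempt and no reset: what is moved stays moved. The work goes in short steps, Python scripts to look and compute and a tool call to move; the robot and the scene stay as the last step left them, time stands still between calls to the robot, and variables do not carry over. Pictures are saved under pics/ and viewed, at most 12 in all, crops included, and the job is handed in when it is done.

Besides the shell and the picture viewer there is one more tool, called after "Request:" as name(argument=value, ...) on one line, values as JSON. carry_out: Moves the arm, as the interface text tells. Its arguments: {"type":"object","properties":{"moves":{"type":"array","items":{"type":"array","items":{"type":"number"}}},"force":{"type":"number"}},"required":["moves"]}

```bash
mkdir -p pics; ls; python3 - <<'E'
from bench import r
import cv2,numpy as np
o=r.get_obs();print({k:np.round(v,3) for k,v in o.items()})
a=r.grab_frame("scene");b=r.grab_frame("side")
for n,i in(("scene",a),("side",b)):
    cv2.imwrite(f"pics/{n}0.png",cv2.resize(i[:,:,::-1],(800,600),interpolation=cv2.INTER_CUBIC))
    c=r.calibration(n);print(n,{k:np.round(v,3) for k,v in c.items()}, -cv2.Rodrigues(np.array(c["rvec"]))[0].T@np.array(c["tvec"]))
E
```

```text
pics
{'clock': np.float64(0.0), 'joints': array([ 1.15 ,  0.478,  0.022,  1.556, -0.011,  1.109, -0.083]), 'qvel': array([-0.   ,  0.   ,  0.   , -0.001,  0.001,  0.001,  0.001]), 'tau': array([-0.0000e+00, -5.9646e+01,  1.6080e+00, -2.8120e+01,  1.2000e-02,
        9.0000e-03, -0.0000e+00]), 'tcp_pos': array([ 0.208, -0.642,  0.404]), 'orientation': array([-3.101e+00, -4.890e-01,  1.000e-03]), 'contact_force': array([0.342, 0.325, 0.272]), 'moment': array([-0.017,  0.039,  0.019]), 'gripper_force': np.float64(0.0), 'grip_width': np.float64(0.085)}
scene {'fx': np.float64(434.338), 'fy': np.float64(434.338), 'cx': np.float64(258.561), 'cy': np.float64(193.221), 'rvec': array([ 2.104,  1.655, -0.483]), 'tvec': array([-0.165, -0.437,  1.618])} [ 1.22723098 -0.10666565  1.14820076]
side {'fx': np.float64(364.941), 'fy': np.float64(364.941), 'cx': np.float64(259.162), 'cy': np.float64(193.142), 'rvec': array([ 2.305, -0.528,  0.215]), 'tvec': array([-0.508,  0.255,  0.699])} [ 0.32221475 -0.50545133  0.67227044]
```

View pics/scene0.png

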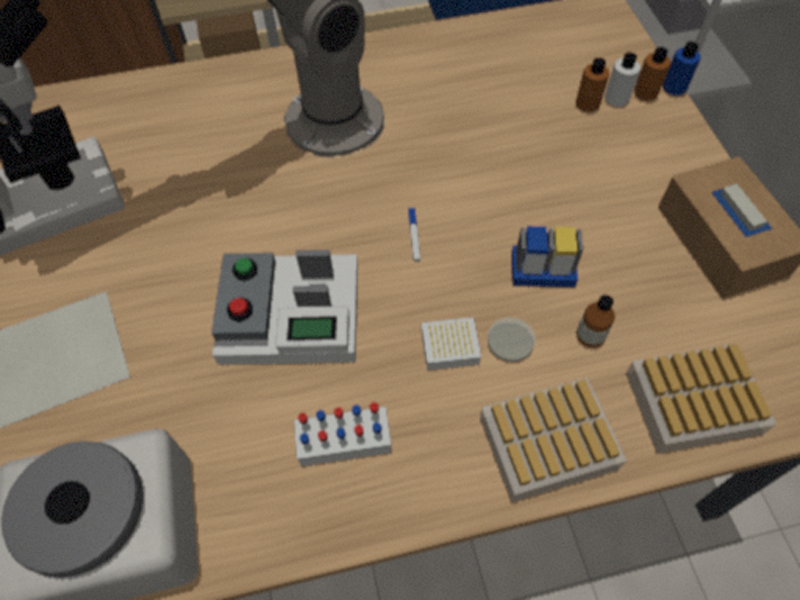

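View pics/side0.png

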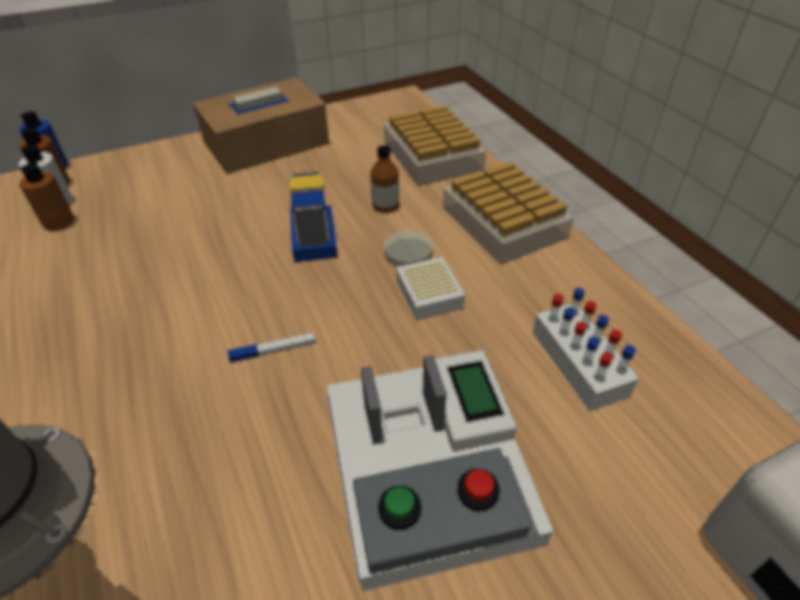

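The scene view shows the stand at (545,258), with yellow on its right (+y) side, and the reader at (287,305). The green button is at (245,267), nearer the robot, and the red at (238,308). The side view agrees: green (400,503), red (479,486). Next I fit the poses from corner points.

```bash
cat > h.py <<'E'
import numpy as np,cv2
from scipy.optimize import least_squares
from bench import r
def cal(n):
    c=r.calibration(n);K=np.array([[c["fx"],0,c["cx"]],[0,c["fy"],c["cy"]],[0,0,1.]])
    return K,np.array(c["rvec"],float),np.array(c["tvec"],float)
def proj(P,c): return cv2.projectPoints(np.array(P,float).reshape(-1,1,3),c[1],c[2],c[0],None)[0].reshape(-1,2)
def w(p,P):
    P=np.array(P,float);s,co=np.sin(p[2]),np.cos(p[2])
    return np.c_[p[0]+co*P[:,0]-s*P[:,1],p[1]+s*P[:,0]+co*P[:,1],P[:,2]]
def fit(sets,x0):  # sets: [(cal,[((X,Y,Z),(u,v))..])] u,v native px
    f=lambda p:np.concatenate([(proj(w(p,[a for a,_ in L]),c)-np.array([b for _,b in L])).ravel() for c,L in sets])
    s=least_squares(f,x0,loss="soft_l1");print("pose",s.x.round(4),"res",np.abs(f(s.x)).round(1));return s.x
def ray(uv,c,z):
    R=cv2.Rodrigues(c[1])[0];d=R.T@np.linalg.inv(c[0])@np.array([*uv,1.]);o=-R.T@c[2]
    return o+d*(z-o[2])/d[2]
def tool(target):  # shift in tool axes from present TCP to world point target
    o=r.get_obs();R=cv2.Rodrigues(np.array(o["orientation"],float))[0]
    print("tcp",np.round(o["tcp_pos"],4),"toolx",R[:,0].round(3),"tooly",R[:,1].round(3),"clock",round(float(o["clock"]),2))
    return (R.T@(np.array(target)-o["tcp_pos"])).round(4)
E
python3 - <<'E'
from h import *
k=.64
S=lambda L:[(a,(b[0]*k,b[1]*k)) for a,b in L]
sc,si=cal("scene"),cal("side")
p=fit([(sc,S([((-.11,.13,.04),(357,256)),((.11,.13,.04),(356,348)),((.11,-.13,.04),(215,348)),((.027,.12,.07),(348,307)),((-.1,-.13,.07),(225,254)),((-.1,-.03,.07),(273,253)),((.08,-.03,.07),(267,338)),((.08,-.13,.07),(217,338))])),
(si,S([((-.11,.13,.04),(329,386)),((.11,.13,.04),(485,352)),((.11,-.13,.04),(547,532)),((-.11,-.13,.04),(362,575)),((-.1,-.03,.07),(356,484)),((.08,-.03,.07),(499,452)),((.08,-.13,.07),(528,522)),((-.1,-.13,.07),(370,556))]))],[.6,-.2,0])
print("socket",w(p,[(-.02,.055,.04)]).round(4))
for n,c,g,d in(("scene",sc,(245,267),(238,308)),("side",si,(400,500),(479,485))):
  print(n,"green",ray(np.array(g)*k,c,.085).round(3),"red",ray(np.array(d)*k,c,.085).round(3))
q=fit([(sc,S([((.04,-.063,.03),(513,277)),((.04,.063,.03),(577,277)),((-.04,-.063,.03),(515,249)),((0,.027,.11),(567,238)),((0,-.027,.11),(538,238))])),(si,S([((-.04,-.063,.03),(294,252)),((.04,-.063,.03),(335,249))]))],[.6,.3,0])
print("cart",w(q,[(0,.027,.015)]).round(4))
for nm,uv,z in(("marker a",(411,209),.007),("marker b",(417,259),.007),("box",(451,342),.034),("dish",(511,340),.018),("bottle",(593,342),0)): print(nm,ray(np.array(uv)*k,sc,z).round(3))
print(tool(w(q,[(0,.027,.3)])[0]))
E
```

```text
pose [ 0.5121 -0.1793 -0.2196] res [0.3 0.4 0.7 3.4 1.1 5.1 0.9 0.5 0.9 0.6 1.  0.6 0.5 3.4 3.7 2.8 0.3 2.2
 2.7 1.5 4.9 2.6 0.3 0.2 1.6 6.2 1.8 5.9 3.7 0.2 0.3 3.5]
socket [[ 0.5046 -0.1212  0.04  ]]
scene green [ 0.44  -0.245  0.085] red [ 0.529 -0.268  0.085]
side green [ 0.44  -0.245  0.085] red [ 0.526 -0.267  0.085]
pose [ 0.5318  0.3321 -0.2664] res [0.5 0.6 0.7 1.4 2.1 2.5 1.  0.  0.7 0.3 1.9 1.6 0.9 3.1]
cart [[0.5389 0.3582 0.015 ]]
marker a [0.317 0.11  0.007]
marker b [0.448 0.091 0.007]
box [0.664 0.102 0.034]
dish [0.679 0.216 0.018]
bottle [0.712 0.371 0.   ]
tcp [ 0.2077 -0.642   0.4038] toolx [ 0.951  0.308 -0.   ] tooly [ 0.308 -0.951 -0.002] clock 0.1
[ 0.6231 -0.8495  0.1051]
```

Request:
carry_out(moves=[[0.48, -0.36, 0, -0.99, 0.085], [0.48, -0.36, 0, -0.99, 0.085], [0.48, -0.36, 0, -0.99, 0.085], [0.48, -0.36, 0, -0.99, 0.085], [0.48, -0.36, 0, -0.99, 0.085], [0.48, -0.36, 0, -0.99, 0.085], [0.48, -0.36, 0, -0.99, 0.085], [0.48, -0.36, 0, -0.99, 0.085]])

```text
clock: 0.9
tcp_pos: [0.4389, -0.3137, 0.4046]
orientation: [-2.496, -1.907, 0.0]
contact_force: [1.6, -0.2, -1.1]
grip_width: 0.0849
gripper_force: 0.0
```

```bash
python3 - <<'E'
from h import *
# stop short (on robot side/–y) of the cartridge
print(tool([.5389,.3582,.40]), np.round(r.get_obs()["joints"],2))
E
```

```text
tcp [ 0.4389 -0.3137  0.4046] toolx [ 0.263  0.965 -0.   ] tooly [ 0.965 -0.263 -0.   ] clock 0.9
[ 0.6745 -0.08    0.0046] [ 0.79  0.28 -0.34  1.86  0.11  1.02  0.14]
```

Request:
carry_out(moves=[[0.67, -0.08, 0, 0, 0.085], [0.67, -0.08, 0, 0, 0.085], [0.67, -0.08, 0, 0, 0.085], [0.67, -0.08, 0, 0, 0.085], [0.67, -0.08, 0, 0, 0.085], [0.67, -0.08, 0, 0, 0.085], [0.67, -0.08, 0, 0, 0.085], [0.67, -0.08, 0, 0, 0.085]])

```text
clock: 1.7
tcp_pos: [0.4975, 0.0819, 0.4046]
orientation: [2.498, 1.904, -0.0]
contact_force: [1.0, 0.1, 0.5]
grip_width: 0.085
gripper_force: 0.0
```

```bash
python3 - <<'E'
from h import *
print(tool([.5389,.3582,.40]))
E
```

```text
tcp [0.4975 0.0819 0.4046] toolx [ 0.265  0.964 -0.   ] tooly [ 0.964 -0.265  0.   ] clock 1.7
[ 0.2774 -0.0334  0.0045]
```

Request:
carry_out(moves=[[0.27, -0.03, 0, 0, 0.085], [0.27, -0.03, 0, 0, 0.085], [0.27, -0.03, 0, 0, 0.085], [0.27, -0.03, 0, 0, 0.085], [0.27, -0.03, 0, 0, 0.085], [0.27, -0.03, 0, 0, 0.085], [0.27, -0.03, 0, 0, 0.085], [0.27, -0.03, 0, 0, 0.085]])

```text
clock: 2.5
tcp_pos: [0.5402, 0.3484, 0.4039]
orientation: [2.497, 1.906, -0.002]
contact_force: [-0.1, -0.4, 0.3]
grip_width: 0.085
gripper_force: 0.0
```

```bash
python3 - <<'E'
from h import *
print(tool([.5389,.3582,.40]))
c=cal("wrist");im=r.grab_frame("wrist")
cv2.imwrite("pics/w1.png",cv2.resize(im[:,:,::-1],(768,576)))
np.savez("w1.npz",K=c[0],r=c[1],t=c[2])
print("cam",(-cv2.Rodrigues(c[1])[0].T@c[2]).round(3),c[0][0])
E
```

```text
tcp [0.5402 0.3484 0.4039] toolx [ 0.264  0.964 -0.001] tooly [ 0.964 -0.264 -0.001] clock 2.5
[ 0.0091 -0.0038  0.0039]
cam [0.563 0.429 0.374] [312.54206619   0.         257.03416778]
```

View pics/w1.png

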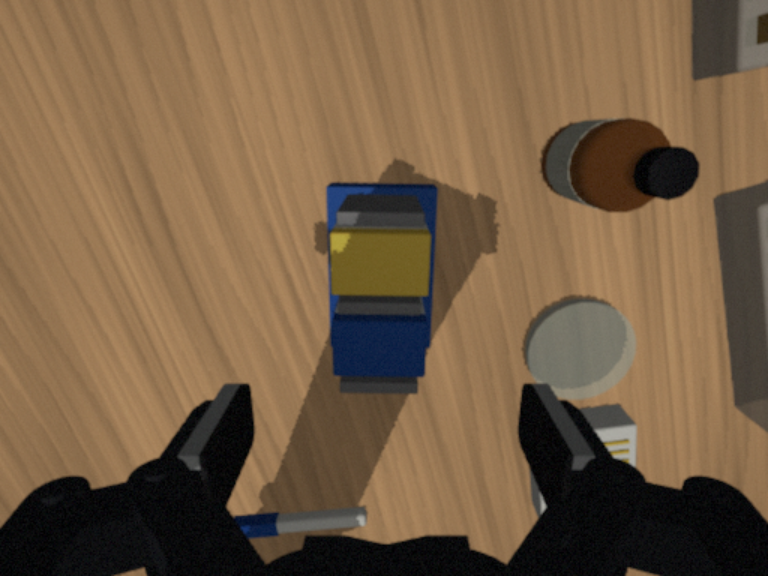

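The wrist view shows the stand nearly square to the tool. The yellow top spans (330,230)–(430,296), the blue top (332,316)–(426,376), and the foot's far edge is at row 185, x 329–437.

```bash
python3 - <<'E'
from h import *
d=np.load("w1.npz");c=(d["K"],d["r"],d["t"]);k=1/1.5
L=[((-.029,.046,.11),(330,230)),((.029,.046,.11),(431,230)),((.029,.008,.11),(429,297)),((-.029,.008,.11),(331,295)),((-.04,.063,.03),(329,185)),((.04,.063,.03),(437,186)),((-.029,-.046,.11),(334,375)),((.029,-.046,.11),(425,376))]
q=fit([(c,[(a,(b[0]*k,b[1]*k)) for a,b in L])],[.53,.33,-.26])
t=w(q,[(0,.027,.24)])[0];print(t,tool(t),"tool yaw",np.arctan2(-.264,.964))
E
```

```text
pose [ 0.5339  0.3343 -0.2791] res [0.1 0.5 0.4 1.3 0.1 1.4 0.3 0.8 1.7 0.2 0.4 0.5 0.2 0.3 0.2 0.3]
tcp [0.5406 0.3474 0.4041] toolx [ 0.266  0.964 -0.002] tooly [ 0.964 -0.266 -0.   ] clock 2.55
[0.5413243  0.36025827 0.24      ] [ 0.0129 -0.0026  0.1641] tool yaw -0.2673050498147336
```

Request:
carry_out(moves=[[0.013, -0.003, 0.04, 0.012, 0.085], [0.013, -0.003, 0.08, 0.012, 0.085], [0.013, -0.003, 0.1, 0.012, 0.085], [0.013, -0.003, 0.1, 0.012, 0.085], [0.013, -0.003, 0.1, 0.012, 0.085], [0.013, -0.003, 0.1, 0.012, 0.085], [0.013, -0.003, 0.1, 0.012, 0.085], [0.013, -0.003, 0.1, 0.012, 0.085]])

```text
clock: 3.35
tcp_pos: [0.5412, 0.3618, 0.306]
orientation: [2.51, 1.889, 0.003]
contact_force: [0.5, 0.2, -0.4]
grip_width: 0.0853
gripper_force: 0.0
```

```bash
python3 - <<'E'
from h import *
print(tool([.5413,.3603,.235]))
E
```

```text
tcp [0.5412 0.3618 0.306 ] toolx [0.277 0.961 0.001] tooly [ 0.961 -0.277  0.001] clock 3.35
[-0.0016  0.0004  0.071 ]
```

Request:
carry_out(moves=[[-0.001, 0, 0.025, 0, 0.085], [-0.001, 0, 0.05, 0, 0.085], [-0.001, 0, 0.065, 0, 0.085], [-0.001, 0, 0.071, 0, 0.085], [-0.001, 0, 0.071, 0, 0.085], [-0.001, 0, 0.071, 0, 0.05], [-0.001, 0, 0.071, 0, 0.05], [-0.001, 0, 0.071, 0, 0.05]], force=40)

```text
clock: 4.15
tcp_pos: [0.5409, 0.3614, 0.2351]
orientation: [-2.509, -1.89, -0.004]
contact_force: [0.3, 0.0, 3.1]
grip_width: 0.0575
gripper_force: 43.6
```

Request:
carry_out(moves=[[0, 0, 0, 0, 0.05], [0, 0, 0, 0, 0.05], [0, 0, 0, 0, 0.05], [0, 0, -0.005, 0, 0.05], [0, 0, -0.015, 0, 0.05], [0, 0, -0.03, 0, 0.05], [0, 0, -0.045, 0, 0.05], [0, 0, -0.06, 0, 0.05]])

```text
clock: 4.95
tcp_pos: [0.5407, 0.3609, 0.2955]
orientation: [2.51, 1.89, 0.002]
contact_force: [-0.7, 0.7, -2.4]
grip_width: 0.0578
gripper_force: 43.2
```

Request:
carry_out(moves=[[0, 0, -0.03, 0, 0.05], [0, 0, -0.06, 0, 0.05], [0, 0, -0.07, 0, 0.05], [-0.04, 0.02, -0.07, 0, 0.05], [-0.08, 0.03, -0.07, 0, 0.05], [-0.12, 0.03, -0.07, 0, 0.05], [-0.16, 0.03, -0.07, 0, 0.05], [-0.18, 0.03, -0.07, 0, 0.05]])

```text
clock: 5.75
tcp_pos: [0.5189, 0.1756, 0.363]
orientation: [2.512, 1.884, -0.005]
contact_force: [-0.4, 0.2, -1.6]
grip_width: 0.0574
gripper_force: 43.4
```

Request:
carry_out(moves=[[0, 0, 0.02, 0, 0.05], [0, 0, 0.05, 0, 0.05], [0, 0, 0.08, 0, 0.05], [0, 0, 0.1, 0, 0.05], [0, 0, 0.11, 0, 0.05], [0, 0, 0.12, 0, 0.05], [0, 0, 0.125, 0, 0.05], [0, 0, 0.125, 0, 0.05]])

```text
clock: 6.55
tcp_pos: [0.5198, 0.1796, 0.2387]
orientation: [2.51, 1.89, -0.0]
contact_force: [-0.4, -0.2, -1.8]
grip_width: 0.0575
gripper_force: 43.4
```

```bash
python3 - <<'E'
from h import *
print(tool([.52,.18,.220]))
r_=r.grab_frame("wrist");cv2.imwrite("pics/w2.png",cv2.resize(r_[:,:,::-1],(768,576)))
E
```

```text
tcp [0.5198 0.1796 0.2387] toolx [ 0.276  0.961 -0.   ] tooly [ 0.961 -0.276 -0.   ] clock 6.55
[0.0005 0.0001 0.0187]
```

View pics/w2.png

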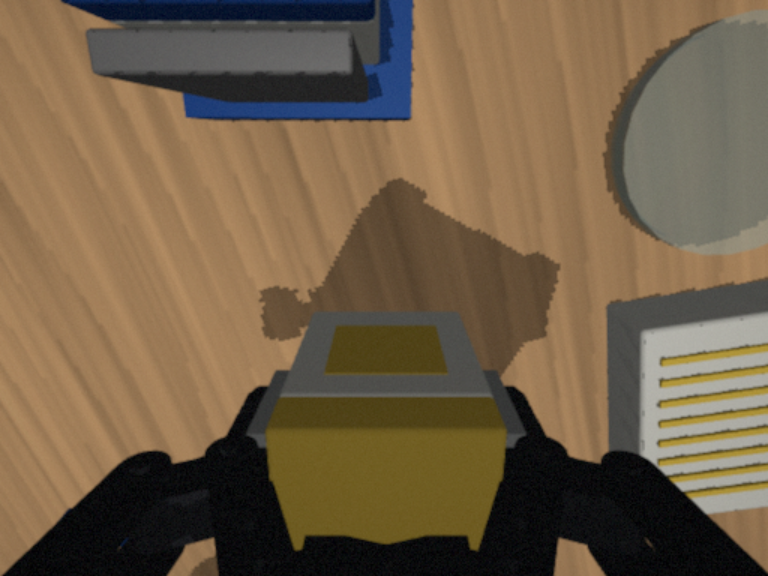

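The cartridge hangs squarely between the pads (yellow front edge at row 400, x 268–505). The bench below it is clear: dish and box are off to the right, the stand is above. I'm lowering it.

Request:
carry_out(moves=[[0, 0, 0.006, 0, 0.05], [0, 0, 0.012, 0, 0.05], [0, 0, 0.016, 0, 0.05], [0, 0, 0.018, 0, 0.05], [0, 0, 0.0185, 0, 0.05], [0, 0, 0.0185, 0, 0.05], [0, 0, 0.0185, 0, 0.05], [0, 0, 0.0185, 0, 0.05]])

```text
clock: 7.4
tcp_pos: [0.5198, 0.1796, 0.2203]
orientation: [2.51, 1.89, 0.0]
contact_force: [-0.4, 0.8, -2.0]
grip_width: 0.0575
gripper_force: 43.5
```

Request:
carry_out(moves=[[0, 0, 0.0005, 0, 0.05], [0, 0, 0.001, 0, 0.05], [0, 0, 0.001, 0, 0.05], [0, 0, 0.0015, 0, 0.05], [0, 0, 0.0015, 0, 0.05], [0, 0, 0.0015, 0, 0.05], [0, 0, 0.0015, 0, 0.05], [0, 0, 0.0015, 0, 0.05]])

```text
clock: 8.2
tcp_pos: [0.5198, 0.1797, 0.22]
orientation: [2.509, 1.889, 0.0]
contact_force: [-3.6, -2.9, 11.4]
grip_width: 0.0573
gripper_force: 44.9
```

Contact with the bench. Now I release, rise and turn a quarter.

Request:
carry_out(moves=[[0, 0, 0.0005, 0, 0.085], [0, 0, 0.0005, 0, 0.085], [0, 0, 0.0005, 0, 0.085], [0, 0, 0.0005, 0, 0.085], [0, 0, -0.03, 0, 0.085], [0, 0, -0.06, 0, 0.085], [0, 0, -0.09, -0.15, 0.085], [0, 0, -0.09, -0.3, 0.085]])

```text
clock: 9.0
tcp_pos: [0.5209, 0.1806, 0.3127]
orientation: [2.19, 2.248, 0.01]
contact_force: [0.1, 0.6, -0.7]
grip_width: 0.0848
gripper_force: 0.0
```

Request:
carry_out(moves=[[0, 0, 0, -1.27, 0.085], [0, 0, 0, -1.27, 0.085], [0, 0, 0, -1.27, 0.085], [0, 0, 0, -1.27, 0.085], [0, 0, 0, -1.27, 0.085], [0, 0, 0, -1.27, 0.085], [0, 0, 0, -1.27, 0.085], [0, 0, 0, -1.27, 0.085]])

```text
clock: 9.8
tcp_pos: [0.5197, 0.1794, 0.3086]
orientation: [-0.539, -3.095, 0.0]
contact_force: [0.0, 0.2, 0.4]
grip_width: 0.0848
gripper_force: 0.0
```

Request:
carry_out(moves=[[0, 0, 0, -0.07, 0.085], [0, 0, -0.03, -0.07, 0.085], [0, 0, -0.06, -0.07, 0.085], [0, 0, -0.08, -0.07, 0.085], [0, 0, -0.08, -0.07, 0.085], [0, 0, -0.08, -0.07, 0.085], [0, 0, -0.08, -0.07, 0.085], [0, 0, -0.08, -0.07, 0.085]])

```text
clock: 10.6
tcp_pos: [0.5195, 0.1792, 0.3876]
orientation: [-0.439, -3.109, 0.001]
contact_force: [0.2, -0.4, 0.3]
grip_width: 0.0848
gripper_force: 0.0
```

```bash
python3 - <<'E'
from h import *
print(tool([.52,.18,.220]),r.get_obs()["joints"].round(2))
c=cal("wrist");im=r.grab_frame("wrist");cv2.imwrite("pics/w3.png",cv2.resize(im[:,:,::-1],(768,576)))
np.savez("w3.npz",K=c[0],r=c[1],t=c[2])
E
```

```text
tcp [0.5195 0.1792 0.3876] toolx [-0.961  0.277  0.002] tooly [ 0.277  0.961 -0.001] clock 10.6
[-0.0005  0.0011  0.1676] [ 0.34  0.48 -1.02  1.83  0.45  1.1   0.44]
```

View pics/w3.png

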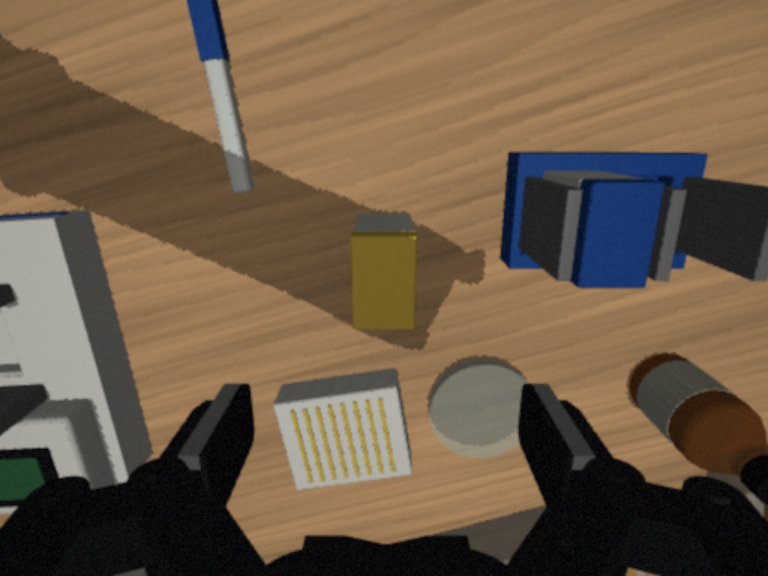

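The cartridge stands upright on the bench, square to the tool, with its yellow top at (351–416, 235–328). The reader's edge shows at the left.

```bash
python3 - <<'E'
from h import *
d=np.load("w3.npz");c=(d["K"],d["r"],d["t"]);k=1/1.5
L=[((-.029,.019,.095),(416,234)),((-.029,-.019,.095),(351,234)),((.029,-.019,.095),(354,328)),((.029,.019,.095),(414,328))]
# corners in cartridge frame: image up = tool x = world -x
q=fit([(c,[(a,(b[0]*k,b[1]*k)) for a,b in L])],[.52,.18,-.28])
print(tool([q[0],q[1],.225]))
E
```

```text
pose [ 0.5204  0.1788 -0.2784] res [0.7 0.1 0.6 0.  0.9 0.1 0.8 0.1]
tcp [0.5195 0.1793 0.3877] toolx [-0.961  0.277  0.001] tooly [ 0.277  0.961 -0.001] clock 10.65
[-1.200e-03 -1.000e-04  1.627e-01]
```

Request:
carry_out(moves=[[-0.001, 0, 0.04, 0, 0.085], [-0.001, 0, 0.08, 0, 0.085], [-0.001, 0, 0.11, 0, 0.085], [-0.001, 0, 0.135, 0, 0.085], [-0.001, 0, 0.15, 0, 0.085], [-0.001, 0, 0.16, 0, 0.085], [-0.001, 0, 0.163, 0, 0.085], [-0.001, 0, 0.163, 0, 0.085]])

```text
clock: 11.45
tcp_pos: [0.5209, 0.1795, 0.2261]
orientation: [0.44, 3.11, 0.001]
contact_force: [-0.7, -0.5, 0.0]
grip_width: 0.0847
gripper_force: 0.0
```

Request:
carry_out(moves=[[0, 0, 0, 0, 0.03], [0, 0, 0, 0, 0.03], [0, 0, 0, 0, 0.03], [0, 0, 0, 0, 0.03], [0, 0, 0, 0, 0.03], [0, 0, 0, 0, 0.03], [0, 0, -0.005, 0, 0.03], [0, 0, -0.015, 0, 0.03]], force=40)

```text
clock: 12.25
tcp_pos: [0.5203, 0.179, 0.2404]
orientation: [-0.439, -3.109, 0.001]
contact_force: [-0.1, -0.7, -1.8]
grip_width: 0.0377
gripper_force: 41.1
```

Request:
carry_out(moves=[[0, 0, -0.04, 0, 0.03], [0, 0, -0.08, 0, 0.03], [0, 0, -0.12, 0, 0.03], [-0.02, -0.04, -0.16, -0.04, 0.03], [-0.04, -0.08, -0.18, -0.04, 0.03], [-0.065, -0.12, -0.18, -0.04, 0.03], [-0.09, -0.16, -0.18, -0.04, 0.03], [-0.11, -0.2, -0.18, -0.04, 0.03]])

```text
clock: 13.05
tcp_pos: [0.5712, -0.0457, 0.4217]
orientation: [0.378, 3.117, -0.0]
contact_force: [1.6, -0.8, -1.6]
grip_width: 0.0379
gripper_force: 41.1
```

Request:
carry_out(moves=[[-0.02, -0.04, 0, 0, 0.03], [-0.04, -0.075, 0, 0, 0.03], [-0.055, -0.085, 0, 0, 0.03], [-0.055, -0.085, 0, 0, 0.03], [-0.055, -0.085, 0, 0, 0.03], [-0.055, -0.085, 0, 0, 0.03], [-0.055, -0.085, 0, 0, 0.03], [-0.055, -0.085, 0, 0, 0.03]])

```text
clock: 13.85
tcp_pos: [0.6039, -0.138, 0.421]
orientation: [0.375, 3.119, -0.0]
contact_force: [-0.3, 0.7, -1.3]
grip_width: 0.0376
gripper_force: 41.1
```

```bash
python3 - <<'E'
from h import *
print(tool([.505,-.121,.33]),r.get_obs()["joints"].round(2))
c=cal("wrist");im=r.grab_frame("wrist");cv2.imwrite("pics/w4.png",cv2.resize(im[:,:,::-1],(768,576),interpolation=cv2.INTER_CUBIC))
np.savez("w4.npz",K=c[0],r=c[1],t=c[2])
E
```

```text
tcp [ 0.6039 -0.138   0.421 ] toolx [-0.972  0.237 -0.   ] tooly [ 0.237  0.972 -0.   ] clock 13.85
[ 0.1001 -0.0069  0.0909] [ 0.81  0.55 -0.98  1.63  0.48  1.22  1.07]
```

View pics/w4.png

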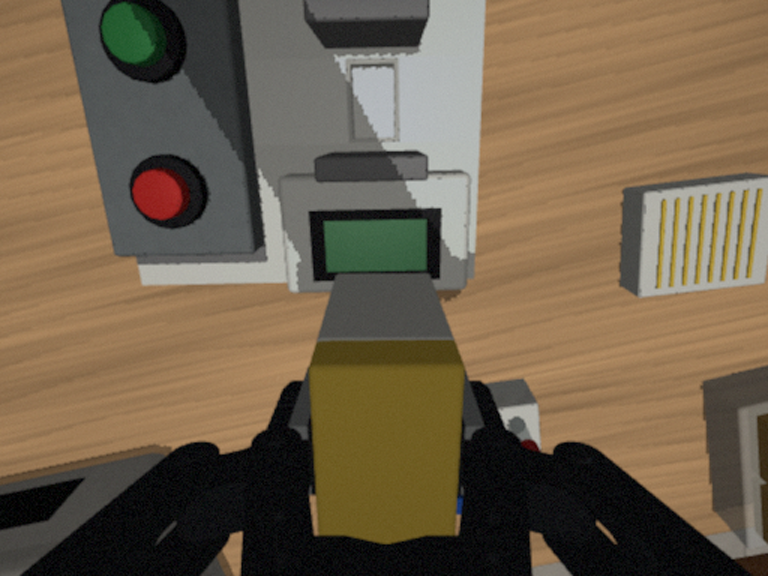

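The wrist view shows the socket mouth at (348–399, 59–141), centre (373,100). Green is at (133,33) and red at (160,194). The cartridge is held square at x 310–465.

```bash
python3 - <<'E'
from h import *
d=np.load("w4.npz");c=(d["K"],d["r"],d["t"]);k=1/1.5
N=[((-.02,.055,.04),(373.5,100)),((.08,-.03,.07),(260,248)),((.08,-.13,.07),(115,253)),((.11,.13,.04),(472,278)),((.11,-.13,.04),(141,284)),((.027,-.01,.07),(281,177)),((.027,.12,.07),(471,172)),((.11,-.01,.07),(290,291)),((.11,.12,.07),(465,288))]
L=[(a,(b[0]*k,b[1]*k)) for a,b in N]
q=fit([(c,L)],[.51,-.18,-.24])
print("socket fit",w(q,[(-.02,.055,.04)]).round(4),"ray",ray(np.array([373.5,100])*k,c,.04).round(4))
a=[ray(np.array(p)*k,c,.04) for p in((348,59),(399,59),(399,141),(348,141))]
for i in range(4):print(a[i].round(4),np.arctan2(*(a[(i+1)%4]-a[i])[1::-1]).round(3))
g=ray(np.array([133,33])*k,c,.085);rd=ray(np.array([160,194])*k,c,.085);print(g,rd,np.arctan2(*(rd-g)[1::-1]),np.linalg.norm(rd-g))
# held cartridge: yellow top front edge in tool frame
o=r.get_obs();R=cv2.Rodrigues(np.array(o["orientation"]))[0];z=o["tcp_pos"][2]-.2255+.095
for p in((310,367),(465,367),(316,537),(457,537)):print("cart top corner tool",(R.T@(ray(np.array(p)*k,c,z)-o["tcp_pos"])).round(4))
E
python3 - <<'E'
import cv2
im=cv2.imread("pics/w4.png");cv2.imwrite("pics/c4.png",cv2.resize(im[40:200,270:490],(770,560),interpolation=cv2.INTER_CUBIC))
E
```

```text
pose [ 0.5087 -0.178  -0.2254] res [0.6 0.1 2.9 2.7 0.8 0.7 1.2 0.3 0.9 1.4 2.4 1.8 1.  0.3 1.7 0.8 1.5 1.2]
socket fit [[ 0.5015 -0.1199  0.04  ]] ray [ 0.5015 -0.1206  0.04  ]
[ 0.4725 -0.131   0.04  ] 1.332
[ 0.4807 -0.0975  0.04  ] -0.23
[ 0.5321 -0.1095  0.04  ] -1.81
[ 0.5235 -0.1449  0.04  ] 2.877
[ 0.43646143 -0.24709739  0.085     ] [ 0.5263687  -0.26752784  0.085     ] -0.22344463371193152 0.09219934973853272
cart top corner tool [ 0.0285 -0.0168  0.1305]
cart top corner tool [0.0285 0.0205 0.1305]
cart top corner tool [-0.0239 -0.0178  0.1305]
cart top corner tool [-0.0239  0.0211  0.1305]
```

View pics/c4.png

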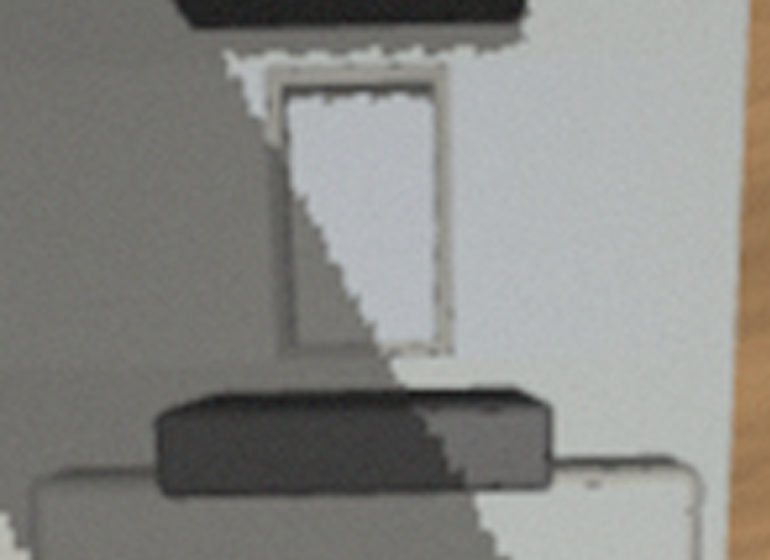

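```bash
python3 - <<'E'
from h import *
d=np.load("w4.npz");c=(d["K"],d["r"],d["t"]);k=1/1.5
o=r.get_obs();R=cv2.Rodrigues(np.array(o["orientation"]))[0];p0=o["tcp_pos"]
cam=-cv2.Rodrigues(c[1])[0].T@c[2];print("cam in tool",R.T@(cam-p0),"\n",(cv2.Rodrigues(c[1])[0]@R).round(4))
zo=p0[2]-.2255
for h,ps in((.095,((309,367),(464,367))),(.079,((313,340),(463,340))),(.015,((331,274),(437,274)))):
  print(h,[(R.T@(ray(np.array(p)*k,c,zo+h)-p0)).round(4) for p in ps])
im=cv2.imread("pics/w4.png");cv2.imwrite("pics/d4.png",cv2.resize(im[255:415,280:500],(770,560),interpolation=cv2.INTER_CUBIC))
E
```

```text
cam in tool [0.08154456 0.00135358 0.02958957] 
 [[ 4.000e-04  1.000e+00 -1.000e-04]
 [-9.471e-01  4.000e-04 -3.209e-01]
 [-3.209e-01  2.000e-04  9.471e-01]]
0.095 [array([ 0.0285, -0.017 ,  0.1305]), array([0.0285, 0.0202, 0.1305])]
0.079 [array([ 0.0283, -0.0184,  0.1465]), array([0.0283, 0.0225, 0.1465])]
0.015 [array([ 0.0281, -0.0205,  0.2105]), array([0.0281, 0.0221, 0.2105])]
```

View pics/d4.png

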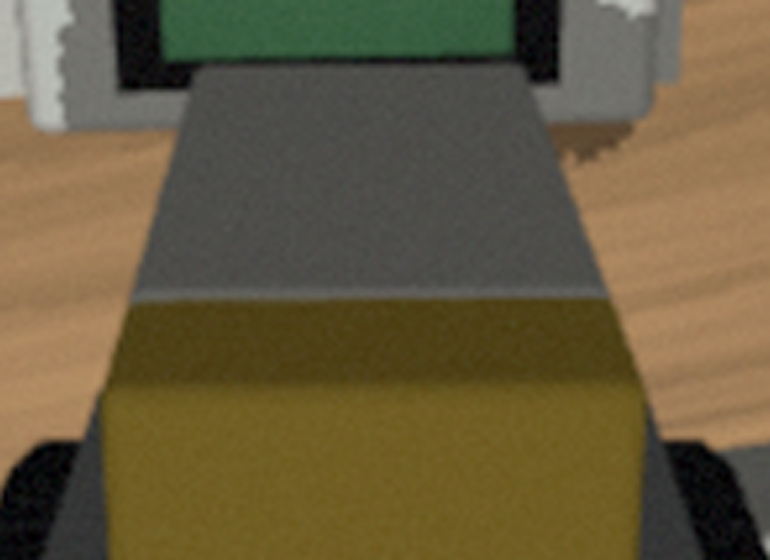

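Request:
carry_out(moves=[[0.04, -0.003, 0, -0.012, 0.03], [0.08, -0.006, 0, -0.012, 0.03], [0.104, -0.008, 0, -0.012, 0.03], [0.104, -0.008, 0.03, -0.012, 0.03], [0.104, -0.008, 0.05, -0.012, 0.03], [0.104, -0.008, 0.065, -0.012, 0.03], [0.104, -0.008, 0.065, -0.012, 0.03], [0.104, -0.008, 0.065, -0.012, 0.03]])

```text
clock: 14.7
tcp_pos: [0.5016, -0.1217, 0.3561]
orientation: [0.357, 3.121, 0.001]
contact_force: [0.0, -0.6, -1.7]
grip_width: 0.0373
gripper_force: 42.7
```

```bash
python3 - <<'E'
from h import *
print(tool([.501,-.1214,.2755]),np.round(r.get_obs()["contact_force"],1))
E
```

```text
tcp [ 0.5016 -0.1217  0.3561] toolx [-0.974  0.226 -0.   ] tooly [0.226 0.974 0.001] clock 14.7
[0.0007 0.0001 0.0806] [ 0.  -0.6 -1.7]
```

Now down to about 5 mm above the mouth, then a close look.

Request:
carry_out(moves=[[0.0006, 0, 0.02, 0, 0.03], [0.0006, 0, 0.04, 0, 0.03], [0.0006, 0, 0.055, 0, 0.03], [0.0006, 0, 0.068, 0, 0.03], [0.0006, 0, 0.078, 0, 0.03], [0.0006, 0, 0.083, 0, 0.03], [0.0006, 0, 0.085, 0, 0.03], [0.0006, 0, 0.085, 0, 0.03]])

```text
clock: 15.5
tcp_pos: [0.5008, -0.1219, 0.2709]
orientation: [0.359, 3.121, 0.0]
contact_force: [0.2, 0.8, -1.2]
grip_width: 0.0377
gripper_force: 42.8
```

```bash
python3 - <<'E'
from h import *
print(tool([.501,-.1214,.2505]),np.round(r.get_obs()["contact_force"],1))
im=r.grab_frame("wrist");s=r.grab_frame("side")
a=cv2.resize(im[160:384,130:386,::-1],(512,448),interpolation=cv2.INTER_CUBIC)
b=cv2.resize(s[195:355,200:300,::-1],(280,448),interpolation=cv2.INTER_CUBIC)
cv2.imwrite("pics/e5.png",np.hstack([a,b]))
E
```

```text
tcp [ 0.5008 -0.1219  0.2709] toolx [-0.974  0.227 -0.   ] tooly [0.227 0.974 0.   ] clock 15.5
[-0.0001  0.0005  0.0204] [ 0.2  0.8 -1.2]
```

View pics/e5.png

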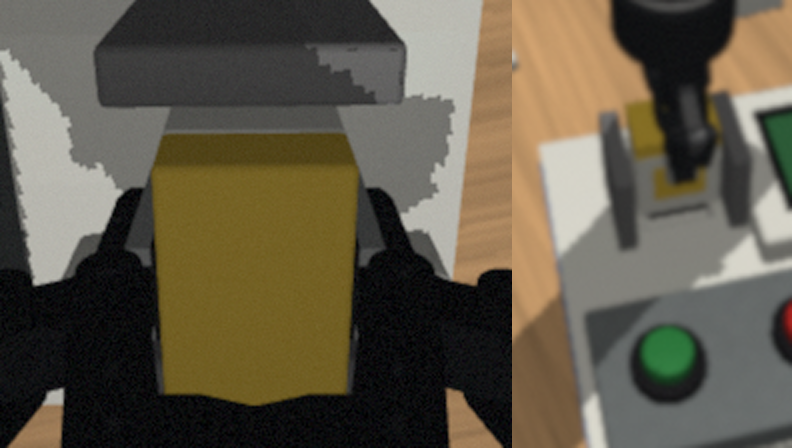

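The wrist view shows the cheek centred at column 251 and the cap at 256, so the cartridge is about 0.8 mm too far along tool +y. The side view shows the plug just above the mouth. I'm correcting that and going in.

Request:
carry_out(moves=[[0, -0.0007, 0, 0, 0.03], [0, -0.0007, 0.002, 0, 0.03], [0, -0.0007, 0.004, 0, 0.03], [0, -0.0007, 0.006, 0, 0.03], [0, -0.0007, 0.008, 0, 0.03], [0, -0.0007, 0.01, 0, 0.03], [0, -0.0007, 0.01, 0, 0.03], [0, -0.0007, 0.01, 0, 0.03]])

```text
clock: 16.4
tcp_pos: [0.5005, -0.1226, 0.2607]
orientation: [-0.358, -3.121, -0.0]
contact_force: [-0.2, 0.7, -1.6]
grip_width: 0.0375
gripper_force: 42.8
```

Request:
carry_out(moves=[[0, 0, 0.002, 0, 0.03], [0, 0, 0.004, 0, 0.03], [0, 0, 0.006, 0, 0.03], [0, 0, 0.008, 0, 0.03], [0, 0, 0.009, 0, 0.03], [0, 0, 0.0095, 0, 0.03], [0, 0, 0.0095, 0, 0.03], [0, 0, 0.0095, 0, 0.03]])

```text
clock: 17.2
tcp_pos: [0.5005, -0.1226, 0.2516]
orientation: [0.359, 3.121, -0.001]
contact_force: [-2.5, -1.1, 5.5]
grip_width: 0.0377
gripper_force: 43.2
```

Request:
carry_out(moves=[[0, 0, 0.0005, 0, 0.03], [0, 0, 0.001, 0, 0.03], [0, 0, 0.001, 0, 0.03], [0, 0, 0.0015, 0, 0.03], [0, 0, 0.0015, 0, 0.03], [0, 0, 0.002, 0, 0.03], [0, 0, 0.002, 0, 0.03], [0, 0, 0.002, 0, 0.03]])

```text
clock: 18.0
tcp_pos: [0.5008, -0.1225, 0.2512]
orientation: [0.359, 3.12, -0.004]
contact_force: [-8.8, -2.0, 24.2]
grip_width: 0.0377
gripper_force: 44.9
```

Seated: 24 N against the base at the expected height. I release and rise.

Request:
carry_out(moves=[[0, 0, -0.0015, 0, 0.06], [0, 0, -0.0015, 0, 0.06], [0, 0, -0.0015, 0, 0.06], [0, 0, -0.0015, 0, 0.06], [0, 0, -0.02, 0, 0.06], [0, 0, -0.05, 0, 0.06], [0, 0, -0.08, 0, 0.06], [0, 0, -0.11, 0, 0.06]])

```text
clock: 18.8
tcp_pos: [0.5003, -0.1225, 0.36]
orientation: [-0.358, -3.12, -0.001]
contact_force: [0.4, -1.2, -0.5]
grip_width: 0.0599
gripper_force: 0.0
```

```bash
python3 - <<'E'
from h import *
# green from first views (.440,-.245), wrist (.4365,-.247); height guess via two-view: use scene+side rays
print(tool([.439,-.246,.30]),r.get_obs()["joints"].round(2))
c=cal("wrist");im=r.grab_frame("wrist");cv2.imwrite("pics/f6.png",cv2.resize(im[:,:,::-1],(768,576),interpolation=cv2.INTER_CUBIC))
np.savez("w6.npz",K=c[0],r=c[1],t=c[2])
E
```

```text
tcp [ 0.5003 -0.1225  0.36  ] toolx [-0.974  0.226  0.001] tooly [0.226 0.974 0.   ] clock 18.8
[ 0.0317 -0.1342  0.0599] [ 0.94  0.45 -1.02  1.93  0.45  1.01  1.05]
```

View pics/f6.png

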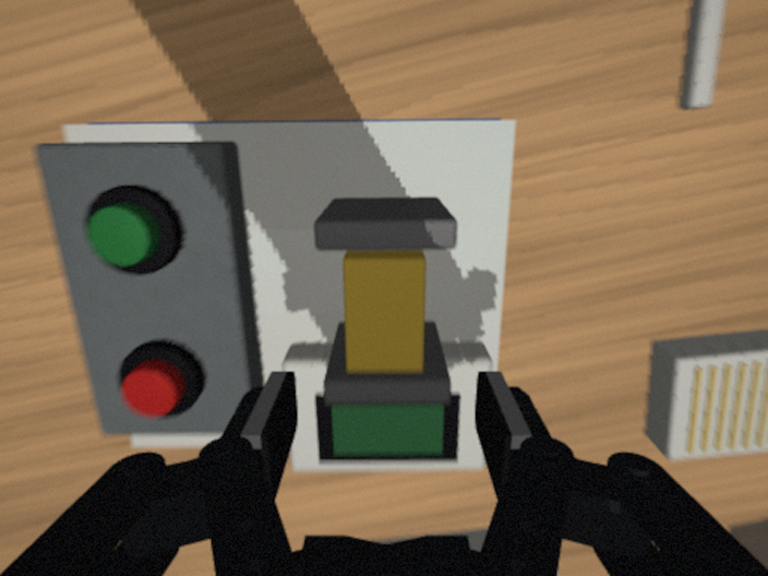

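The cartridge sits upright, level with both cheeks (yellow top 345–425, 250–373). Green is at (123,236), red at (153,388). Next I triangulate the green button.

```bash
python3 - <<'E'
from h import *
k=1/1.5
ld=lambda n:(lambda d:(d["K"],d["r"],d["t"]))(np.load(n))
V=[(cal("scene"),(245*.64,266*.64)),(cal("side"),(400*.64,501*.64)),(ld("w4.npz"),(133*k,33*k)),(ld("w6.npz"),(123*k,236*k))]
f=lambda p:np.concatenate([(proj([p],c)[0]-uv) for c,uv in V])
s=least_squares(f,[.44,-.245,.085]);print(s.x.round(4),f(s.x).round(1))
for z in(.082,.088,.094):print(z,ray(V[3][1],V[3][0],z).round(4))
c=cal("wrist");print("cart top",ray(np.array([385,250])*k,ld("w6.npz"),.12).round(4),ray(np.array([384.5,373])*k,ld("w6.npz"),.12).round(4))
print(tool([s.x[0],s.x[1],.30]))
E
```

```text
[ 0.4386 -0.2463  0.09  ] [-0.8 -0.7 -0.3 -0.9 -1.   1.3  0.7 -1.1]
0.082 [ 0.4398 -0.2519  0.082 ]
0.088 [ 0.4394 -0.2483  0.088 ]
0.094 [ 0.4389 -0.2447  0.094 ]
cart top [ 0.4703 -0.1145  0.12  ] [ 0.532  -0.1291  0.12  ]
tcp [ 0.502  -0.1219  0.3645] toolx [-0.974  0.226 -0.006] tooly [0.226 0.974 0.   ] clock 18.85
[ 0.0341 -0.1354  0.0643]
```

Request:
carry_out(moves=[[0.01, -0.04, 0, 0, 0], [0.02, -0.08, 0, 0, 0], [0.03, -0.12, 0, 0, 0], [0.034, -0.135, 0.02, 0, 0], [0.034, -0.135, 0.045, 0, 0], [0.034, -0.135, 0.065, 0, 0], [0.034, -0.135, 0.075, 0, 0], [0.034, -0.135, 0.075, 0, 0]])

```text
clock: 19.65
tcp_pos: [0.4363, -0.2461, 0.283]
orientation: [-0.357, -3.119, -0.002]
contact_force: [0.1, 0.5, 0.4]
grip_width: -0.0002
gripper_force: 0.0
```

```bash
python3 - <<'E'
from h import *
print(tool([.4386,-.2463,.263]),r.get_obs()["grip_width"])
s=r.grab_frame("side")
cv2.imwrite("pics/g7.png",cv2.resize(s[220:384,190:390,::-1],(700,574),interpolation=cv2.INTER_CUBIC))
E
```

```text
tcp [ 0.4363 -0.2461  0.283 ] toolx [-0.974  0.226  0.002] tooly [0.226 0.974 0.001] clock 19.65
[-0.0023  0.0003  0.02  ] -0.00023360497546738595
```

View pics/g7.png

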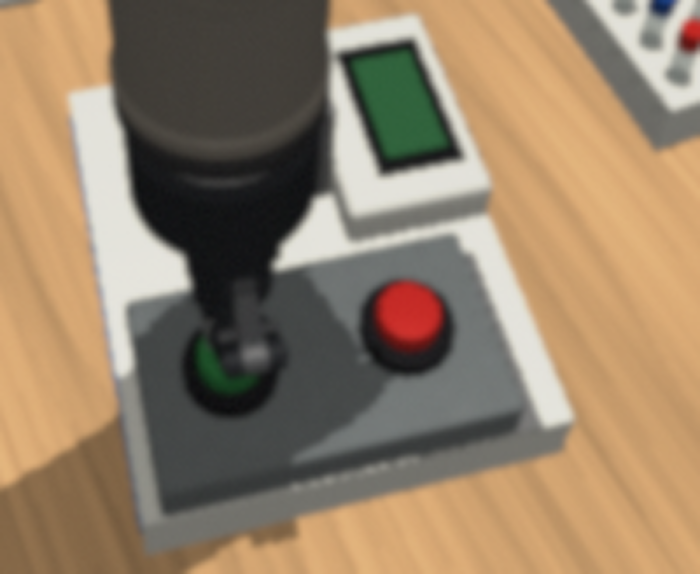

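The shut fingertips are over the green button, around (240,355), well clear of the red one. Now I press in stages.

Request:
carry_out(moves=[[-0.002, 0, 0.006, 0, 0], [-0.002, 0, 0.012, 0, 0], [-0.002, 0, 0.016, 0, 0], [-0.002, 0, 0.019, 0, 0], [-0.002, 0, 0.022, 0, 0], [-0.002, 0, 0.024, 0, 0], [-0.002, 0, 0.024, 0, 0], [-0.002, 0, 0.024, 0, 0]])

```text
clock: 20.5
tcp_pos: [0.4388, -0.2468, 0.2604]
orientation: [0.359, 3.121, -0.0]
contact_force: [-1.0, 0.9, 5.3]
grip_width: -0.0001
gripper_force: 2.2
```

Request:
carry_out(moves=[[0, 0, 0.001, 0, 0], [0, 0, 0.002, 0, 0], [0, 0, 0.003, 0, 0], [0, 0, 0.004, 0, 0], [0, 0, 0.004, 0, 0], [0, 0, 0.004, 0, 0], [0, 0, 0.004, 0, 0], [0, 0, 0.004, 0, 0]])

```text
clock: 21.3
tcp_pos: [0.4392, -0.2464, 0.2589]
orientation: [-0.359, -3.121, 0.005]
contact_force: [-11.6, 3.0, 36.9]
grip_width: 0.0001
gripper_force: 18.2
```

Bottomed out: 37 N against a 5 N spring. I ease off by a millimetre and hold.

Request:
carry_out(moves=[[0, 0, -0.0015, 0, 0], [0, 0, -0.0015, 0, 0], [0, 0, -0.0015, 0, 0], [0, 0, -0.0015, 0, 0], [0, 0, -0.0015, 0, 0], [0, 0, -0.0015, 0, 0], [0, 0, -0.0015, 0, 0], [0, 0, -0.0015, 0, 0]])

```text
clock: 22.1
tcp_pos: [0.4389, -0.2466, 0.2592]
orientation: [-0.359, -3.121, 0.003]
contact_force: [-6.9, 1.7, 21.5]
grip_width: -0.0002
gripper_force: 10.7
```

Request:
carry_out(moves=[[0, 0, 0, 0, 0], [0, 0, 0, 0, 0], [0, 0, 0, 0, 0], [0, 0, 0, 0, 0], [0, 0, 0, 0, 0], [0, 0, 0, 0, 0], [0, 0, 0, 0, 0], [0, 0, 0, 0, 0]])

```text
clock: 22.9
tcp_pos: [0.439, -0.2466, 0.2592]
orientation: [0.359, 3.121, -0.003]
contact_force: [-6.5, 1.6, 21.1]
grip_width: 0.0001
gripper_force: 10.7
```

Request:
carry_out(moves=[[0, 0, -0.005, 0, 0], [0, 0, -0.015, 0, 0], [0, 0, -0.03, 0, 0], [0, 0, -0.06, 0, 0], [0, 0, -0.1, 0, 0], [0, 0, -0.1, 0, 0], [0, 0, -0.1, 0, 0], [0, 0, -0.1, 0, 0]])

```text
clock: 23.7
tcp_pos: [0.4381, -0.2469, 0.3572]
orientation: [-0.359, -3.12, -0.0]
contact_force: [0.0, 0.3, 0.0]
grip_width: -0.0001
gripper_force: 0.0
```

```bash
python3 - <<'E'
from h import *
c=cal("wrist");im=r.grab_frame("wrist");s=r.grab_frame("scene");print(r.get_obs()["tcp_pos"])
a=cv2.resize(im[:,:,::-1],(400,300));b=cv2.resize(s[140:260,120:400,::-1],(700,300),interpolation=cv2.INTER_CUBIC)
o=np.zeros((600,700,3),np.uint8);o[:300,:400]=a;o[300:]=b;cv2.imwrite("pics/h8.png",o)
E
```

```text
[ 0.43810405 -0.24677268  0.35676675]
```

View pics/h8.png

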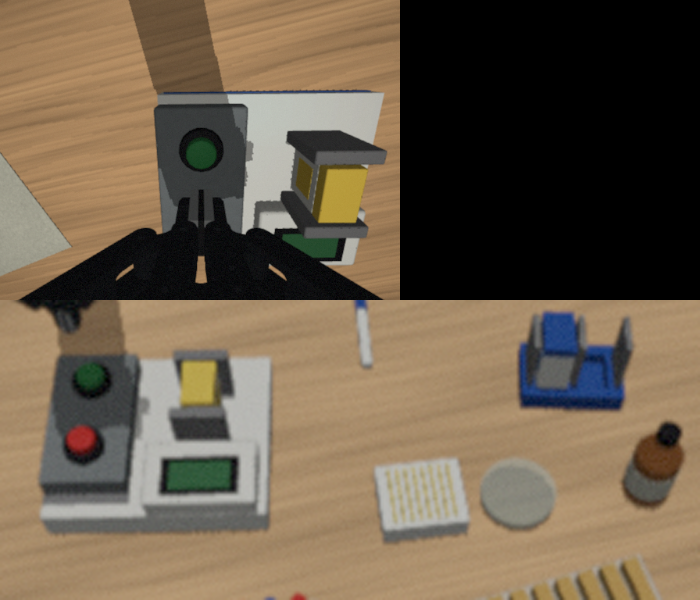

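Everything is in place. One cheap check that the stop I felt was the button's full travel: touch it part-way and read the spring force.

Request:
carry_out(moves=[[0, 0, 0.04, 0, 0], [0, 0, 0.07, 0, 0], [0, 0, 0.085, 0, 0], [0, 0, 0.0925, 0, 0], [0, 0, 0.0925, 0, 0], [0, 0, 0.0925, 0, 0], [0, 0, 0.0925, 0, 0], [0, 0, 0.0925, 0, 0]])

```text
clock: 24.6
tcp_pos: [0.4392, -0.2468, 0.2662]
orientation: [0.358, 3.119, -0.001]
contact_force: [-1.1, 1.2, 1.9]
grip_width: -0.0001
gripper_force: 0.9
```

Request:
carry_out(moves=[[0, 0, 0.001, 0, 0], [0, 0, 0.002, 0, 0], [0, 0, 0.003, 0, 0], [0, 0, 0.003, 0, 0], [0, 0, 0.003, 0, 0], [0, 0, 0.003, 0, 0], [0, 0, 0.003, 0, 0], [0, 0, 0.003, 0, 0]])

```text
clock: 25.4
tcp_pos: [0.4389, -0.2469, 0.2624]
orientation: [0.359, 3.12, -0.0]
contact_force: [2.7, -1.0, 3.5]
grip_width: 0.0001
gripper_force: 1.8
```

The force grows softly over more than 6 mm, so the spring travel was real and the earlier stop was full travel. I retract and hand in.

Request:
carry_out(moves=[[0, 0, -0.005, 0, 0], [0, 0, -0.015, 0, 0], [0, 0, -0.03, 0, 0], [0, 0, -0.06, 0, 0], [0, 0, -0.1, 0, 0], [0, 0, -0.1, 0, 0], [0, 0, -0.1, 0, 0], [0, 0, -0.1, 0, 0]])

```text
clock: 26.2
tcp_pos: [0.4379, -0.2469, 0.3617]
orientation: [-0.359, -3.119, 0.0]
contact_force: [0.2, 0.7, -0.3]
grip_width: -0.0002
gripper_force: 0.0
```

```bash
python3 -c "
from bench import r
o=r.get_obs();print(o['tcp_pos'],o['contact_force']);print(r.hand_in())"
```

```text
[ 0.43789222 -0.24687417  0.36174468] [ 0.18893553  0.67135451 -0.27083894]
the job is handed in; nothing more can be done
None
```

The yellow cartridge is home in the reader's socket and let go, and the green button was held at its stop for over a second and released (then touched part-way once more as a check); the job was handed in at about 26 s, with no verdict returned.

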